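# Clamp the loose end panel back on to the spice rack

### The job

The end panel has come off the little wooden spice rack: stand it at the rack's open end, square and in line with it, between the rack and the far jaw of the bar clamp, and let go of it. Then pump the clamp's trigger until the far jaw has drawn the panel tight against the rack, and finish still squeezing the trigger, firmly enough to keep the joint shut but gently enough not to bruise the soft wood. Move the jaw by the trigger only, never by hand, and leave everything else on the island where it stands.

Things in the scene. Friction and masses are not known exactly. Their poses are not given: they have to be found in the camera images.
- clamp: one-hand ratchet bar clamp, grey plastic with a toothed steel bar, loose, 1.1 kg, lying on its side, 38 mm high. Origin: on the counter under the bar's axis, in the plane of the fixed jaw's pad face. +y runs along the bar; body with the fixed jaw at y 0 to 70 mm, far jaw at -y. Both jaws reach 100 mm to +x; grip and trigger stick out to -x as far as x = -126 mm, side by side
- trigger: the trigger: black bar 136 x 10 mm, z 6 to 31 mm, hinged at x = 14, y = 24 mm of the clamp (its origin, at counter level). Released it leans 0.15 rad away from the grip, squeezed 0.15 rad towards it; a spring returns it. A full squeeze draws the far jaw one 4.5 mm tooth nearer, and it stays there. Let the trigger right out before each new squeeze. When the jaw bears on the work it stops short
- trigger_point (a point): where a finger presses the trigger's front, 79 mm from the hinge, 18 mm up; at x = -63, y = 7 mm of the clamp released, x = -65, y = 31 mm squeezed. It takes 2.5 to 4.5 N here with the jaw running free; against the work a squeeze of 6 N here gives about 10 N at the jaw, 10 N about 25 N and 30 N over 60 N; 8 to 12 N is right, more than 16 N too much for the soft wood
- grip_point (a point): where the other finger bears: on the flat back of the fixed grip (20 mm thick, y 50 to 70 mm, z 4 to 33 mm), at x = -65, y = 70, z = 18 mm of the clamp. Fingers close along the clamp's y, from above, tips down to z 8 to 15 mm. Grip and trigger together measure 63 mm released (let out to at least 60), 39 mm fully squeezed
- body_pad (a point): centre of the fixed jaw's rubber pad face (58 x 25 mm), at x = 63, y = 0, z = 18 mm of the clamp; the face looks to -y
- jaw_bar: the clamp's sliding part: toothed bar 16 mm wide (z 10 to 26 mm) with the far jaw (34 mm high) at its -y end; its rear end reaches 115 to 165 mm to +y of the clamp's origin. Its axes are the clamp's; its origin shifts along y with it. Not to be pushed by hand
- jaw_pad: rubber pad on the far jaw, 58 x 11 x 25 mm; it yields 0.2 mm per newton. Its axes are the clamp's; its origin shifts along y with the jaw
- jaw_face (a point): centre of the far jaw's pad face, at x = 63, z = 18 mm of the clamp, looking to +y. Its y in the clamp is minus the jaws' opening: 184 to 194 mm at the start. Rack and panel together measure 166 mm
- rack: small spice rack of light wood, loose, 0.3 kg, between the jaws with its +y end within 5 mm of the fixed jaw. 72 mm (x) by 150 mm (y); base 14 mm thick, back board at +x 50 mm high, round rail at -x 42 mm high, one end panel, 92 mm high, still on at +y. Open end at y = -75 mm. Origin: centre of the underside, axes within 0.03 rad of the clamp's; its -x edge clears the bar by 14 mm or more
- rack_end (a point): middle of the rack's open end at counter level (y = -75 mm of the rack)
- panel: the loose end panel of light wood, about 0.09 kg, standing on the counter at the robot's left; 72 mm (x) by 16 mm (y) by 92 mm high, top rounded (full width up to 58 mm, 50 mm wide at 82 mm). Same either way round. Origin: centre of the underside. Grip it across its 16 mm near the top. Home: origin at x = 0, y = -83 mm of the rack, axes parallel
- spice_a: bystander: spice jar with a dark cap, 45 mm across, 105 mm high; origin: centre of the underside (so for all bystanders)
- spice_b: bystander: spice jar with a dark brown cap, 44 x 105 mm
- spice_d: bystander: spice jar with a pale cap, 44 x 109 mm
- salt_shaker: bystander: grey salt shaker, 44 x 90 mm, standing at the left near the panel
- measure_cup: bystander: measuring cup with a flat handle, 60 x 115 x 38 mm
- gel_bottle: bystander: clear bottle with a white cap, 62 x 90 x 185 mm, at the left

How it is judged:
On the way:
1. the panel stands upright on the counter between the rack's open end and the far jaw, in line with the rack, and has been let go (x of panel in the frame of rack between -0.008 and 0.008 m and y of panel in the frame of rack between -0.128 and -0.08 m and angle between panel's own z axis and vertical below 0.08 rad and height (world z) of panel below 0.006 m and angle between the x axis of panel and the x axis of rack, either way round below 0.15 rad and contact force between the fingers and panel below 0.1 N), for 0.2 s.
At the end, for the whole second after the job is handed in: Fingers squeeze the trigger (>1.5 N); far jaw presses panel 5-55 N, panel presses rack (>4 N), rack the fixed jaw (>3 N); panel upright and parallel to the rack within 0.05 rad, shut on its end within 3 mm, in line sideways within 8 mm, on the counter, still (contact force between the fingers and trigger above 1.5 N and contact force between jaw_pad and panel between 5 and 55 N and contact force between panel and rack above 4 N and contact force between clamp and rack above 3 N and x of panel in the frame of rack between -0.008 and 0.008 m and y of panel in the frame of rack between -0.086 and -0.08 m and angle between the x axis of panel and the x axis of rack, either way round below 0.05 rad and angle between panel's own z axis and vertical below 0.05 rad and height (world z) of panel below 0.006 m and linear speed of each of panel, rack below 0.01 m/s); the arm keeps its last pose, push and grip.
It fails at once if the jaw presses the panel with more than 65 N (bruised wood) (contact force between jaw_pad and panel above 65 N).
It fails at once if the robot pushes the jaw or the bar itself (more than 4 N) (contact force between any of the fingers, the arm and jaw_bar above 4 N).
It fails at once if a bystander is moved more than 30 mm (distance of any of spice_a, spice_b, spice_d, salt_shaker, measure_cup, gel_bottle from where it was at the start of the episode above 0.03 m).
It also fails if it takes over 72 s, if anything falls off the work surface, if the arm or the gripper's body presses on something with over 40 N, if the wrist force passes 120 N, or if a joint passes its speed limit or range.

### The arm

A 7-joint arm with a two-finger parallel gripper is mounted at the origin on a cart in front of the work surface, level with it; the furniture and walls round the work are solid. World frame = base frame: x ahead of the robot, y to its left, z up, the work surface at z = 0. Lengths are in m, angles in rad, forces in N, time in s.
With the tool pointing down it reaches from about 0.425 to 0.875 m from the base axis. Payload 8.4 kg.
Tool frame: the origin (TCP) lies between the finger pads; the fingertips stand 11 mm ahead of it and the grasp point (between the pads) lies 8 mm behind it; z points along the fingers, y is the line along which they close (so a half turn about z gives the same grasp; the last joint's range is limited). The gripper opens to 87 mm and grips with 3 to 60 N. Pads are 19 mm wide; open, the fingers measure 117 mm over their backs; the gripper's body (75 mm by 190 mm) begins 51 mm behind the grasp point.
Start: joints at [1.19, 0.333, 0.04, 1.465, -0.013, 1.343, -0.059], TCP at [0.181, -0.624, 0.234] pointing down, gripper open.
Joint ranges: [-2.58, 2.58], [-0.38, 2.09], [-1.3, 1.39], [0.25, 2.4], [-1.5, 4.64], [0.08, 2.09], [-2.65, 2.65]. Speed limits (rad/s): [2.22, 2.22, 2.79, 2.79, 3.14, 3.14, 3.14].

### API

Orientations are given as a rotation vector (axis times angle).
In Python, from rig import state, read_camera, r gives the robot as it stands.
- The arm moves only by the shell command python3 -m pendant 'ROWS'. ROWS is JSON, a list of rows, each an object with "translation": the shift along the tool's x, y, z in cm, a list of three; "rotation": the turn, a rotation vector about the tool's x, y, z in degrees, a list of three; "gripper": the closure, from 0 (fully open) to 1 (shut). A call has 1 to 5 rows; each row shifts and turns the commanded pose from where the row before left it, along the tool's axes as they then stand; what a row does not reach is not made up. A row lasts 1/12 s, in which the tool goes at most 41.7 mm and 7.16 degrees, less where a joint would pass 70% of its speed; a pose out of reach is approached as far as the arm can. A call is refused whole if a number of a shift passes 4.17 or a number of a turn 7.16, either way. A call with a gripper value outside its range is refused whole. The fingers move at their own pace and stop on an object; the grip force is fixed at half the most. Time passes only in rows, so rows that do not move let the fingers close. It gives the time, the measured TCP pose, the force, the opening and the grip force at its end, in the units of the state.
- state(): the state, without advancing time (a new reading comes with each control period).
- read_camera(name): name is "scene" or "top"; returns a dict with "frame" (400x640x3 uint8, blue, green, red), "range_z" (400x640 float32, m along the optical axis (not along the pixel's ray), 0 where there is no reading), "K" (3x3 intrinsics, pixels), "R" (3x3) and "t" (3): a world point X has camera coordinates R X + t. Camera axes: x right, y down, z forward; pixel columns grow to the right and rows downward; lengths in m; the calibration is good to about 2 mm. A picture is of the moment at which its call begins.
- r.sign_off(): hands the job in; it is judged then, once.
The state is a dict: "time_s": time; "joints": joint angles; "dq": joint speeds; "joint_torque": joint torques, N m; "ee_pos": TCP position; "ee_rot": TCP orientation; "wrist_force": force on the tool from outside, world axes, zero at the start; "ft_torque": the same for the moment, N m; "width": finger opening in m; "gripper_force": force on a finger pad.
Only numpy, scipy, OpenCV 4.12 (cv2) and the standard library are available. Lean on these libraries where they do the work, as an engineer would, in place of code of your own. Each camera call takes 0.05 s, during which the arm holds its last target. There are 200 camera calls.

## Working session

There is one attempt and no reset: what is moved stays moved. The work goes in short steps, Python scripts to look and compute and a shell command to move; the robot and the scene stay as the last step left them, time stands still between calls to the robot, and variables do not carry over. Pictures are saved under pics/ and viewed, at most 10 in all, crops included, and the job is handed in when it is done.

```bash
ls; mkdir -p pics; cat > h.py <<'E'
import numpy as np, cv2
from rig import state, read_camera, r
def cap(n):
    c=read_camera(n); np.savez(n+'.npz',**c); return c
def load(n): return dict(np.load(n+'.npz'))
def px(c,u,v,z=None):
    K,R,t=c['K'],c['R'],c['t']
    d=np.linalg.inv(K)@np.array([u,v,1.0])
    if z is None: return R.T@(d*c['range_z'][int(v),int(u)]-t)
    o=-R.T@t; w=R.T@d
    return o+w*(z-o[2])/w[2]
def cloud(c):
    K,R,t=c['K'],c['R'],c['t']; Z=c['range_z']; v,u=np.mgrid[:Z.shape[0],:Z.shape[1]]
    P=np.stack([(u-K[0,2])/K[0,0]*Z,(v-K[1,2])/K[1,1]*Z,Z],-1)
    return (P-t)@R
E
python3 - <<'E'
from h import *
for n in('scene','top'):
    c=cap(n); cv2.imwrite(f'pics/{n}0.png',c['frame']); print(n,-c['R'].T@c['t'],c['R'][2],c['K'][0])
s=state();print(s['time_s'],s['ee_pos'],s['ee_rot'],s['width'],s['wrist_force'])
E
```

```text
pics
scene [-0.09982555  0.8300669   1.00133613] [ 0.45762384 -0.59088253 -0.6644082 ] [435.13667898   0.         322.15463811]
top [ 0.27403609 -0.00614178  1.60745471] [ 0.1623082   0.0091037  -0.98669812] [461.90981045   0.         317.44073369]
0.1 [ 0.18062679 -0.62397143  0.23272887] [-3.10904336e+00 -4.40909216e-01  4.74241558e-04] 0.08682119535717192 [-0.46660041  0.02508863  0.60209886]
```

View pics/top0.png

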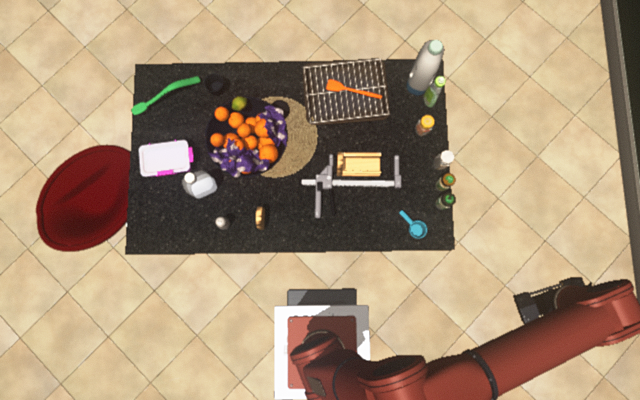

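View pics/scene0.png

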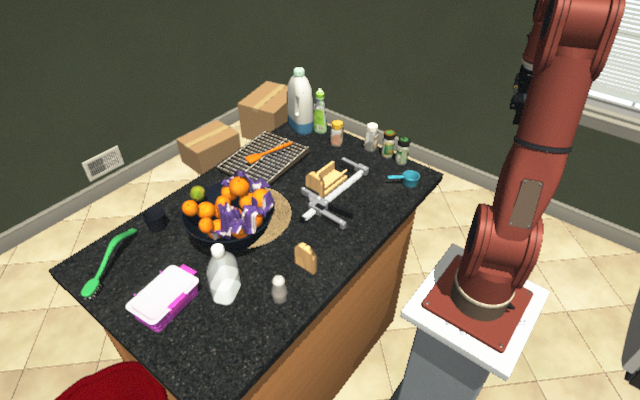

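```bash
python3 - <<'E'
from h import *
c=load('top'); f=c['frame'][135:235,290:415]
cv2.imwrite('pics/crop1.png',cv2.resize(f,None,fx=6,fy=6,interpolation=cv2.INTER_CUBIC))
P=cloud(c); 
def box(x0,x1,y0,y1,z0,z1):
    m=(P[...,0]>x0)&(P[...,0]<x1)&(P[...,1]>y0)&(P[...,1]<y1)&(P[...,2]>z0)&(P[...,2]<z1); return P[m]
for u,v in((261,212),(222,222),(319,205),(360,183),(378,165)): print(u,v,px(c,u,v))
s=load('scene'); Q=cloud(s)
for u,v in((305,255),(330,170),(279,285)): print(u,v,px(s,u,v))
E
```

```text
261 212 [0.46091294 0.19574072 0.09003348]
222 222 [0.42985644 0.3246021  0.08991401]
319 205 [0.4887762  0.00370368 0.03316637]
360 183 [ 0.56411982 -0.13987657  0.0280652 ]
378 165 [ 0.62991917 -0.20631252  0.01470411]
305 255 [0.44361181 0.20680053 0.05630667]
330 170 [ 0.65546864 -0.19109473  0.02017866]
279 285 [0.42080821 0.34061359 0.07380445]
```

View pics/crop1.png

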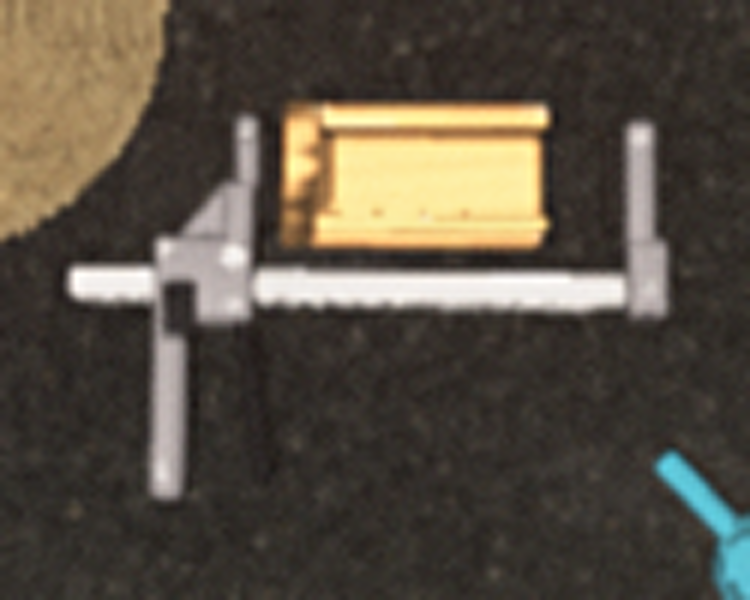

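```bash
python3 - <<'E'
from h import *
c=load('top')
def q(u,v,z): return px(c,290+(u+.5)/6-.5,135+(v+.5)/6-.5,z)
for n,u,v,z in [('grip BL',150,497,.033),('grip BR',181,497,.033),('grip TL',157,335,.033),('grip TR',188,335,.033),
 ('bar L top',72,265,.026),('bar L bot',72,300,.026),('bar R top',626,275,.026),('bar R bot',626,308,.026),
 ('jawin top',628,125,.034),('jawin bot',628,235,.034),('jawout',655,125,.034),('fix in top',257,120,.038),('fix in mid',257,180,.038),('fix body r',250,300,.038),('fix body l',157,240,.038),
 ('rack back TR',548,105,.05),('rack back TL',320,105,.05),('rack base R up',543,135,.014),('rack base R lo',543,215,.014),('rail R top',546,222,.042),('rail R bot',546,247,.042),('rail L bot',318,247,.042),
 ('endpanel L top',285,108,.085)]: print(n,q(u,v,z).round(4))
for n in('top','scene'):
    k=load(n);P=cloud(k)
    def sel(x0,x1,y0,y1,z0,z1):
        return P[(P[...,0]>x0)&(P[...,0]<x1)&(P[...,1]>y0)&(P[...,1]<y1)&(P[...,2]>z0)&(P[...,2]<z1)]
    g=sel(.43,.535,-.05,.08,.026,.045); print(n,'grip',len(g),g.min(0),g.max(0),np.polyfit(g[:,0],g[:,1],1) if len(g)>5 else '')
    b=sel(.52,.60,-.22,-.06,.018,.034); print('bar',len(b),b.mean(0),np.polyfit(b[:,1],b[:,0],1),b.min(0),b.max(0))
    p=sel(.40,.53,.14,.26,.02,.12); print('panel',len(p),p.min(0),p.max(0))
    p=p[p[:,2]>.075]; print(p.mean(0),np.polyfit(p[:,0],p[:,1],1))
    if n=='top':
      J=sel(.57,.68,-.26,-.2,.025,.045);print('jaw',J.min(0),J.max(0),np.polyfit(J[:,0],J[:,1],1),J.mean(0))
    w=sel(.57,.72,-.21,.02,.035,.06);print('rackhi',w.min(0),w.max(0)); 
    h=w[w[:,0]>.65];print('back',h.mean(0),np.polyfit(h[:,1],h[:,0],1)); 
E
```

```text
grip BL [0.4462 0.0195 0.033 ]
grip BR [0.4459 0.0018 0.033 ]
grip TL [0.5398 0.0141 0.033 ]
grip TR [ 0.5395 -0.0037  0.033 ]
bar L top [0.5832 0.063  0.026 ]
bar L bot [0.5625 0.0632 0.026 ]
bar R top [ 0.5716 -0.2581  0.026 ]
bar R bot [ 0.5521 -0.2573  0.026 ]
jawin top [ 0.6588 -0.2618  0.034 ]
jawin bot [ 0.5935 -0.259   0.034 ]
jawout [ 0.6585 -0.2775  0.034 ]
fix in top [ 0.6648 -0.046   0.038 ]
fix in mid [ 0.6291 -0.0452  0.038 ]
fix body r [ 0.5585 -0.0397  0.038 ]
fix body l [0.5946 0.0132 0.038 ]
rack back TR [ 0.6676 -0.2136  0.05  ]
rack back TL [ 0.67   -0.0822  0.05  ]
rack base R up [ 0.6586 -0.2148  0.014 ]
rack base R lo [ 0.6105 -0.213   0.014 ]
rail R top [ 0.6004 -0.2109  0.042 ]
rail R bot [ 0.5857 -0.2104  0.042 ]
rail L bot [ 0.5881 -0.0794  0.042 ]
endpanel L top [ 0.6597 -0.0607  0.085 ]
top grip 209 [ 0.44711185 -0.04786355  0.02606282] [0.53469968 0.01805073 0.04055035] [-0.03727927  0.01297077]
bar 243 [ 0.56709001 -0.13953112  0.02531662] [0.04077128 0.57277888] [ 0.55279524 -0.21974352  0.01801207] [ 0.59851686 -0.06014699  0.03363607]
panel 164 [0.41
[... 262 characters left out ...]
267757]
rackhi [ 0.57102548 -0.209574    0.03502144] [0.66725034 0.01268013 0.05987828]
back [ 0.66047505 -0.13917975  0.04740334] [0.00386607 0.66101313]
scene grip 183 [ 0.44482214 -0.04940452  0.02610983] [0.53397787 0.01902401 0.03753897] [-0.06665411  0.02591939]
bar 208 [ 0.5653736  -0.13317393  0.023999  ] [0.09379028 0.57786402] [ 0.54910584 -0.21911642  0.01802352] [ 0.59916297 -0.06046149  0.03399663]
panel 418 [0.40824563 0.19090943 0.0201957 ] [0.48233928 0.21358221 0.0945436 ]
[0.44111846 0.20374171 0.0845824 ] [0.01697015 0.19625586]
rackhi [ 0.57051905 -0.2095808   0.03500725] [0.66700441 0.01083755 0.05965591]
back [ 0.6575361  -0.14359831  0.04601385] [0.01454526 0.65962477]
```

```bash
python3 -m pendant '[{"translation":[0,0,0],"rotation":[0,0,5.4],"gripper":0},{"translation":[0,0,0],"rotation":[0,0,5.4],"gripper":0},{"translation":[3,-1.5,0],"rotation":[0,0,5.3],"gripper":0},{"translation":[3.2,-2,0],"rotation":[0,0,0],"gripper":0},{"translation":[3.2,-2,0],"rotation":[0,0,0],"gripper":0}]'
python3 -m pendant '[{"translation":[3.2,-2.5,0],"rotation":[0,0,0],"gripper":0},{"translation":[3.2,-2.5,0],"rotation":[0,0,0],"gripper":0},{"translation":[3.2,-2.5,0],"rotation":[0,0,0],"gripper":0},{"translation":[3.2,-2.5,0],"rotation":[0,0,0],"gripper":0},{"translation":[3.2,-2.5,0],"rotation":[0,0,0],"gripper":0}]'
python3 - <<'E'
from h import *
c=load('scene'); f=c['frame'][225:285,265:345]
a=cv2.resize(f,None,fx=6,fy=6,interpolation=cv2.INTER_CUBIC)
f=c['frame'][150:235,290:380]; g=np.clip(f.astype(float)*2.2,0,255).astype(np.uint8)
b=cv2.resize(g,None,fx=6,fy=6,interpolation=cv2.INTER_CUBIC)
cv2.imwrite('pics/clamp_sc.png',b)
E
```

```text
time_s: 0.52
ee_pos: [0.2733, -0.5659, 0.233]
ee_rot: [-3.141, 0.003, 0.001]
wrist_force: [0.6, 0.3, 0.1]
width: 0.0866
gripper_force: 0.0
time_s: 0.93
ee_pos: [0.4342, -0.4398, 0.2333]
ee_rot: [-3.141, -0.001, 0.001]
wrist_force: [0.3, -0.3, -0.6]
width: 0.0867
gripper_force: 0.0
```

View pics/clamp_sc.png

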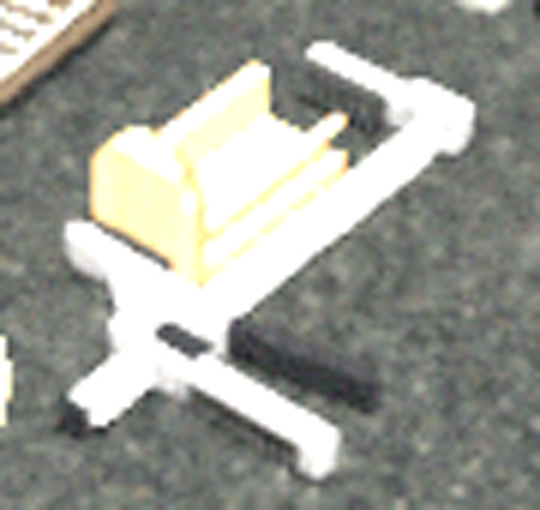

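```bash
python3 -m pendant '[{"translation":[1.5,-3.5,0],"rotation":[0,0,0],"gripper":0},{"translation":[1.5,-3.5,0],"rotation":[0,0,0],"gripper":0},{"translation":[1.5,-3.5,0],"rotation":[0,0,0],"gripper":0},{"translation":[1.5,-3.5,0],"rotation":[0,0,0],"gripper":0},{"translation":[0,-3.5,0],"rotation":[0,0,0],"gripper":0}]'
python3 -m pendant '[{"translation":[0,-3.5,0],"rotation":[0,0,0],"gripper":0},{"translation":[0,-3.5,0],"rotation":[0,0,0],"gripper":0},{"translation":[0,-3.5,0],"rotation":[0,0,0],"gripper":0},{"translation":[0,-3.5,0],"rotation":[0,0,0],"gripper":0},{"translation":[0,-3.5,0],"rotation":[0,0,0],"gripper":0}]'
python3 -m pendant '[{"translation":[-1,-3.5,0],"rotation":[0,0,0],"gripper":0},{"translation":[-1,-3.5,0],"rotation":[0,0,0],"gripper":0},{"translation":[-1,-3.5,0],"rotation":[0,0,0],"gripper":0},{"translation":[-1,-3.5,0],"rotation":[0,0,0],"gripper":0},{"translation":[0,0,0],"rotation":[0,0,0],"gripper":0}]'
python3 - <<'E'
from h import *
c=load('scene')
for u,v,z in((378,385,.031),(235,328,.031)): print(px(c,290+(u+.5)/6-.5,150+(v+.5)/6-.5,z))
f=c['frame'][225:310,265:345]
cv2.imwrite('pics/panel_sc.png',cv2.resize(f,None,fx=7,fy=7,interpolation=cv2.INTER_CUBIC))
E
```

```text
time_s: 1.35
ee_pos: [0.4948, -0.2636, 0.233]
ee_rot: [-3.141, -0.005, -0.0]
wrist_force: [0.7, 1.3, -0.3]
width: 0.0871
gripper_force: 0.0
time_s: 1.77
ee_pos: [0.4923, -0.0897, 0.2333]
ee_rot: [3.141, 0.001, -0.001]
wrist_force: [0.6, -0.1, 1.2]
width: 0.0871
gripper_force: 0.0
time_s: 2.18
ee_pos: [0.4507, 0.0556, 0.2338]
ee_rot: [-3.14, -0.015, -0.0]
wrist_force: [-0.1, 0.1, 0.2]
width: 0.0869
gripper_force: 0.0
[ 0.4496583  -0.04104186  0.031     ]
[ 0.53811585 -0.02955544  0.031     ]
```

View pics/panel_sc.png

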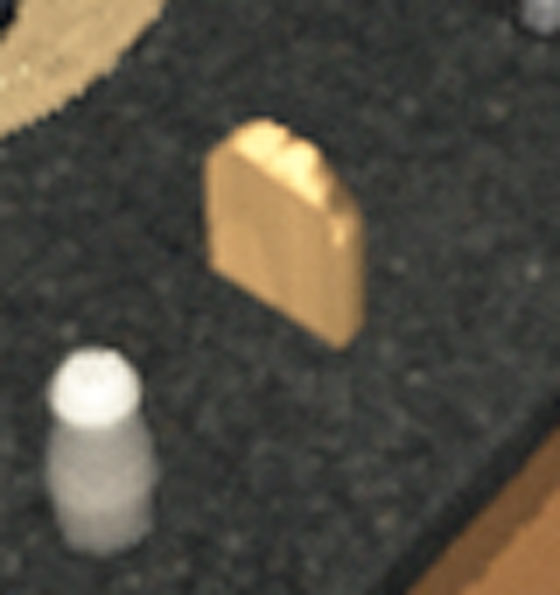

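```bash
python3 - <<'E'
from h import *
c=load('scene')
for u,v in((210,268),(338,348),(362,328)): print(px(c,265+(u+.5)/7-.5,225+(v+.5)/7-.5,0))
s=state();print(s['ee_pos'],s['ee_rot'])
E
```

```text
[0.48066982 0.21261918 0.        ]
[0.41090919 0.21234401 0.        ]
[0.40966446 0.19793777 0.        ]
[0.45070771 0.05561401 0.23380225] [-3.14018292e+00 -1.47072897e-02 -3.19957399e-05]
```

```bash
python3 -m pendant '[{"translation":[-0.2,-3.7,0],"rotation":[0,0,0],"gripper":0},{"translation":[-0.2,-3.7,0],"rotation":[0,0,0],"gripper":0},{"translation":[-0.1,-3.7,0],"rotation":[0,0,0],"gripper":0},{"translation":[0,-3.7,0],"rotation":[0,0,0],"gripper":0},{"translation":[0,0,0],"rotation":[0,0,0],"gripper":0}]'
python3 -m pendant '[{"translation":[0,0,0],"rotation":[0,0,0],"gripper":0},{"translation":[0,0,0],"rotation":[0,0,0],"gripper":0}]'
```

```text
time_s: 2.6
ee_pos: [0.446, 0.2038, 0.2338]
ee_rot: [-3.138, -0.014, -0.0]
wrist_force: [-1.3, 0.7, -0.2]
width: 0.087
gripper_force: 0.0
time_s: 2.77
ee_pos: [0.4476, 0.196, 0.2332]
ee_rot: [3.141, 0.001, -0.001]
wrist_force: [0.6, -0.2, -0.5]
width: 0.0867
gripper_force: 0.0
```

```bash
python3 -m pendant '[{"translation":[0,-0.8,3.5],"rotation":[0,0,0],"gripper":0},{"translation":[0,0,3.5],"rotation":[0,0,0],"gripper":0},{"translation":[0,0,3.5],"rotation":[0,0,0],"gripper":0},{"translation":[0,0,2.0],"rotation":[0,0,0],"gripper":0},{"translation":[0,0,0],"rotation":[0,0,0],"gripper":0}]'
python3 -m pendant '[{"translation":[0,0,0],"rotation":[0,0,0],"gripper":0},{"translation":[0,0,0],"rotation":[0,0,0],"gripper":0}]'
python3 -m pendant '[{"translation":[0,0,0],"rotation":[0,0,0],"gripper":0},{"translation":[0,0,0],"rotation":[0,0,0],"gripper":0}]'
```

```text
time_s: 3.18
ee_pos: [0.4453, 0.2014, 0.1043]
ee_rot: [3.139, -0.002, -0.011]
wrist_force: [-0.2, -0.3, 0.4]
width: 0.0871
gripper_force: 0.0
time_s: 3.35
ee_pos: [0.4487, 0.2042, 0.1101]
ee_rot: [-3.141, 0.001, -0.003]
wrist_force: [0.6, 0.5, 0.1]
width: 0.0869
gripper_force: 0.0
time_s: 3.52
ee_pos: [0.4487, 0.2048, 0.1102]
ee_rot: [-3.141, -0.0, -0.004]
wrist_force: [0.8, 0.3, 0.3]
width: 0.0867
gripper_force: 0.0
```

```bash
python3 -m pendant '[{"translation":[-0.3,0,2],"rotation":[0,0,0],"gripper":0},{"translation":[0,0,1.8],"rotation":[0,0,0],"gripper":0},{"translation":[0,0,0],"rotation":[0,0,0],"gripper":0},{"translation":[0,0,0],"rotation":[0,0,0],"gripper":0},{"translation":[0,0,0],"rotation":[0,0,0],"gripper":0.5}]'
python3 -m pendant '[{"translation":[0,0,0],"rotation":[0,0,0],"gripper":1},{"translation":[0,0,0],"rotation":[0,0,0],"gripper":1},{"translation":[0,0,0],"rotation":[0,0,0],"gripper":1},{"translation":[0,0,0],"rotation":[0,0,0],"gripper":1},{"translation":[0,0,0],"rotation":[0,0,0],"gripper":1}]'
python3 -m pendant '[{"translation":[0,0,0],"rotation":[0,0,0],"gripper":1},{"translation":[0,0,0],"rotation":[0,0,0],"gripper":1},{"translation":[0,0,0],"rotation":[0,0,0],"gripper":1},{"translation":[0,0,0],"rotation":[0,0,0],"gripper":1},{"translation":[0,0,0],"rotation":[0,0,0],"gripper":1}]'
```

```text
time_s: 3.93
ee_pos: [0.4453, 0.205, 0.0719]
ee_rot: [-3.141, -0.001, -0.002]
wrist_force: [-1.0, -0.1, 1.1]
width: 0.0849
gripper_force: 0.0
time_s: 4.35
ee_pos: [0.4447, 0.2046, 0.0708]
ee_rot: [-3.142, -0.001, -0.0]
wrist_force: [-0.2, -0.3, 0.4]
width: 0.0545
gripper_force: 0.0
time_s: 4.77
ee_pos: [0.4445, 0.2046, 0.0705]
ee_rot: [-3.142, -0.001, 0.0]
wrist_force: [0.2, 0.8, 0.2]
width: 0.0218
gripper_force: 0.0
```

```bash
python3 -m pendant '[{"translation":[0,0,0],"rotation":[0,0,0],"gripper":1},{"translation":[0,0,0],"rotation":[0,0,0],"gripper":1},{"translation":[0,0,0],"rotation":[0,0,0],"gripper":1},{"translation":[0,0,-0.5],"rotation":[0,0,0],"gripper":1},{"translation":[0,0,-1.5],"rotation":[0,0,0],"gripper":1}]'
python3 -m pendant '[{"translation":[0,0,-3],"rotation":[0,0,0],"gripper":1},{"translation":[0,0,-3],"rotation":[0,0,0],"gripper":1},{"translation":[0,0,-3],"rotation":[0,0,0],"gripper":1},{"translation":[0,0,-3],"rotation":[0,0,0],"gripper":1},{"translation":[0,0,-1],"rotation":[0,0,0],"gripper":1}]'
python3 - <<'E'
from h import *
c=cap('scene'); cv2.imwrite('pics/lift.png',c['frame']); s=state();print(s['ee_pos'],s['ee_rot'],s['width'],s['gripper_force'])
E
```

```text
time_s: 5.18
ee_pos: [0.4433, 0.204, 0.0893]
ee_rot: [3.141, 0.001, -0.005]
wrist_force: [-0.6, -0.8, -1.9]
width: 0.0159
gripper_force: 30.0
time_s: 5.6
ee_pos: [0.4459, 0.2056, 0.2253]
ee_rot: [-3.14, -0.002, -0.009]
wrist_force: [0.9, 0.8, -0.7]
width: 0.0155
gripper_force: 30.0
[0.44623064 0.20564059 0.22523195] [-3.13979401e+00 -1.44677587e-03 -9.65805196e-03] 0.015667729994167927 29.99922532682831
```

View pics/lift.png

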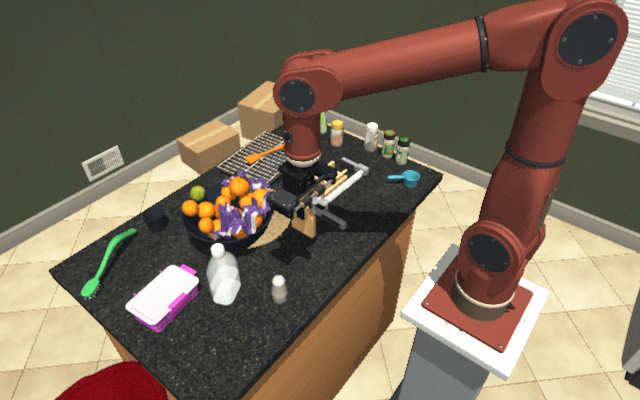

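```bash
python3 -m pendant '[{"translation":[1.0,2.4,0],"rotation":[0,0,0],"gripper":1},{"translation":[1.5,3.6,0],"rotation":[0,0,0],"gripper":1},{"translation":[1.5,3.6,0],"rotation":[0,0,0],"gripper":1},{"translation":[1.5,3.6,0],"rotation":[0,0,0],"gripper":1},{"translation":[1.5,3.6,0],"rotation":[0,0,0],"gripper":1}]'
python3 -m pendant '[{"translation":[1.5,3.6,0],"rotation":[0,0,0],"gripper":1},{"translation":[1.5,3.6,0],"rotation":[0,0,0],"gripper":1},{"translation":[1.5,3.6,0],"rotation":[0,0,0],"gripper":1},{"translation":[1.5,3.6,0],"rotation":[0,0,0],"gripper":1},{"translation":[1.5,3.6,0],"rotation":[0,0,0],"gripper":1}]'
python3 -m pendant '[{"translation":[1.5,3.6,0],"rotation":[0,0,0],"gripper":1},{"translation":[1.4,3.4,0],"rotation":[0,0,1.2],"gripper":1},{"translation":[0,1,0],"rotation":[0,0,0],"gripper":1},{"translation":[0,0,0],"rotation":[0,0,0],"gripper":1},{"translation":[0,0,0],"rotation":[0,0,0],"gripper":1}]'
python3 -m pendant '[{"translation":[0,0,0],"rotation":[0,0,0],"gripper":1},{"translation":[0,0,0],"rotation":[0,0,0],"gripper":1},{"translation":[0,0,0],"rotation":[0,0,0],"gripper":1},{"translation":[0,0,0],"rotation":[0,0,0],"gripper":1},{"translation":[0,0,0],"rotation":[0,0,0],"gripper":1}]'
python3 -c "
from h import *
s=state();print(s['ee_pos'],s['ee_rot'])"
```

```text
time_s: 6.07
ee_pos: [0.5145, 0.0348, 0.2194]
ee_rot: [3.141, 0.002, -0.002]
wrist_force: [0.1, 0.2, -0.1]
width: 0.0157
gripper_force: 30.0
time_s: 6.48
ee_pos: [0.5897, -0.1451, 0.2191]
ee_rot: [-3.141, -0.001, 0.003]
wrist_force: [0.3, 0.2, -1.3]
width: 0.0158
gripper_force: 30.0
time_s: 6.9
ee_pos: [0.6181, -0.2233, 0.2188]
ee_rot: [-3.14, 0.033, 0.004]
wrist_force: [-0.4, 0.9, -0.9]
width: 0.0157
gripper_force: 30.0
time_s: 7.32
ee_pos: [0.6187, -0.2227, 0.2208]
ee_rot: [3.141, -0.03, 0.0]
wrist_force: [-0.4, 0.1, -0.5]
width: 0.0157
gripper_force: 30.0
[ 0.61873036 -0.22268912  0.22082333] [ 3.14130726e+00 -3.03905938e-02  4.41326905e-04]
```

```bash
python3 -m pendant '[{"translation":[0.6,0.6,0],"rotation":[0,0,0],"gripper":1},{"translation":[0,0,3],"rotation":[0,0,0],"gripper":1},{"translation":[0,0,3],"rotation":[0,0,0],"gripper":1},{"translation":[0,0,0],"rotation":[0,0,0],"gripper":1},{"translation":[0,0,0],"rotation":[0,0,0],"gripper":1}]'
python3 -m pendant '[{"translation":[0,0,0],"rotation":[0,0,0],"gripper":1},{"translation":[0,0,0],"rotation":[0,0,0],"gripper":1},{"translation":[0,0,0],"rotation":[0,0,0],"gripper":1},{"translation":[0,0,0],"rotation":[0,0,0],"gripper":1},{"translation":[0,0,0],"rotation":[0,0,0],"gripper":1}]'
python3 - <<'E'
from h import *
c=cap('scene'); f=c['frame'][120:220,280:380]
cv2.imwrite('pics/pre.png',cv2.resize(f,None,fx=6,fy=6,interpolation=cv2.INTER_CUBIC))
E
```

```text
time_s: 7.73
ee_pos: [0.6237, -0.2295, 0.1593]
ee_rot: [-3.14, 0.032, 0.005]
wrist_force: [-0.1, -0.5, 0.4]
width: 0.0158
gripper_force: 30.0
time_s: 8.15
ee_pos: [0.625, -0.2295, 0.1615]
ee_rot: [3.141, -0.032, 0.002]
wrist_force: [-0.9, 0.1, -0.6]
width: 0.0163
gripper_force: 30.0
```

View pics/pre.png

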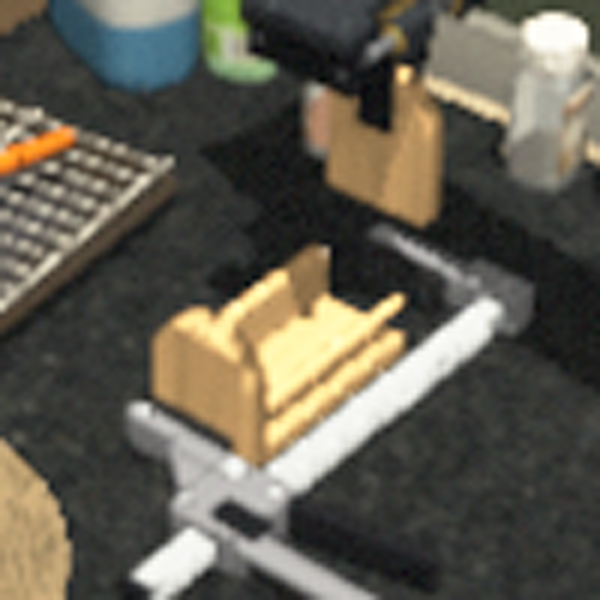

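```bash
python3 - <<'E'
from h import *
c=load('scene')
q=lambda u,v,z:px(c,280+(u+.5)/6-.5,120+(v+.5)/6-.5,z).round(4)
zb=.1615-.0705
for n,u,v,z in(('panel x+y+',328,190,zb),('panel x-y+',416,226,zb),('panel x-y-',440,216,zb),('rack base x-y- top',404,333,.014),('base x-y- bottom',404,348,0),('back x+y- top',320,243,.05),('back top inner',330,252,.05),('rack x-y+ bottom',262,466,0),('rail end',402,294,.042),('jaw grey inner tip',375,232,.034),('jaw near',450,278,.034)): print(n,q(u,v,z))
E
```

```text
panel x+y+ [ 0.6557 -0.2147  0.091 ]
panel x-y+ [ 0.593  -0.2176  0.091 ]
panel x-y- [ 0.5877 -0.2347  0.091 ]
rack base x-y- top [ 0.5935 -0.2118  0.014 ]
base x-y- bottom [ 0.5947 -0.2145  0.    ]
back x+y- top [ 0.6601 -0.214   0.05  ]
back top inner [ 0.6497 -0.2104  0.05  ]
rack x-y+ bottom [ 0.5956 -0.074   0.    ]
rail end [ 0.5968 -0.2122  0.042 ]
jaw grey inner tip [ 0.6528 -0.2621  0.034 ]
jaw near [ 0.5889 -0.2522  0.034 ]
```

```bash
python3 -m pendant '[{"translation":[0.2,0.3,2],"rotation":[0,0,0],"gripper":1},{"translation":[0,0,2],"rotation":[0,0,0],"gripper":1},{"translation":[0,0,2],"rotation":[0,0,0],"gripper":1},{"translation":[0,0,1.5],"rotation":[0,0,0],"gripper":1},{"translation":[0,0,0.8],"rotation":[0,0,0],"gripper":1}]'
python3 -m pendant '[{"translation":[0,0,0],"rotation":[0,0,0],"gripper":1},{"translation":[0,0,0],"rotation":[0,0,0],"gripper":1},{"translation":[0,0,0],"rotation":[0,0,0],"gripper":1},{"translation":[0,0,0],"rotation":[0,0,0],"gripper":1},{"translation":[0,0,0],"rotation":[0,0,0],"gripper":1}]'
python3 - <<'E'
from h import *
c=cap('scene'); f=c['frame'][150:200,310:375]
cv2.imwrite('pics/pre2.png',cv2.resize(f,None,fx=9,fy=9,interpolation=cv2.INTER_CUBIC))
E
```

```text
time_s: 8.62
ee_pos: [0.6255, -0.2322, 0.0754]
ee_rot: [-3.141, 0.032, 0.004]
wrist_force: [-1.1, 0.4, -0.4]
width: 0.0157
gripper_force: 30.0
time_s: 9.03
ee_pos: [0.6271, -0.2326, 0.0787]
ee_rot: [3.141, -0.032, 0.003]
wrist_force: [0.3, 0.3, -1.4]
width: 0.0156
gripper_force: 30.0
```

View pics/pre2.png

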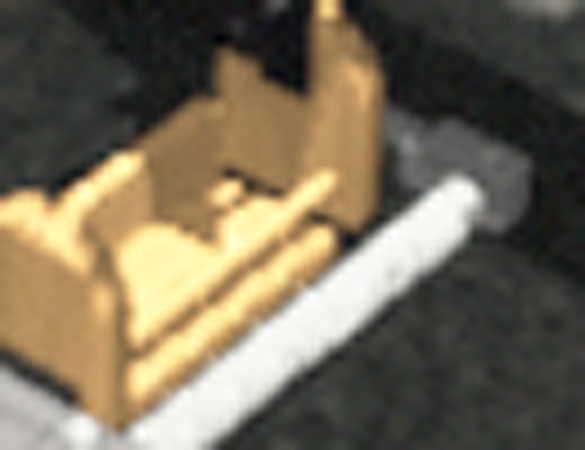

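```bash
python3 - <<'E'
from h import *
c=load('scene')
q=lambda u,v,z:px(c,310+(u+.5)/9-.5,150+(v+.5)/9-.5,z).round(4)
for n,u,v,z in(('panel x-y+',353,232,.008),('panel x-y-',377,222,.008),('rack base bottom',338,250,0),('base top',338,232,.014),('rack x-y+ bottom',120,430,0)): print(n,q(u,v,z))
E
```

```text
panel x-y+ [ 0.5915 -0.2212  0.008 ]
panel x-y- [ 0.5876 -0.2326  0.008 ]
rack base bottom [ 0.595  -0.2161  0.    ]
base top [ 0.5921 -0.211   0.014 ]
rack x-y+ bottom [ 0.5963 -0.0729  0.    ]
```

```bash
python3 -m pendant '[{"translation":[0.3,0,0.4],"rotation":[0,0,0],"gripper":1},{"translation":[0,0,0.4],"rotation":[0,0,0],"gripper":1},{"translation":[0,0,0],"rotation":[0,0,0],"gripper":1},{"translation":[0,0,0],"rotation":[0,0,0],"gripper":1},{"translation":[0,0,0],"rotation":[0,0,0],"gripper":1}]'
python3 -m pendant '[{"translation":[0,0,0],"rotation":[0,0,0],"gripper":0.7},{"translation":[0,0,0],"rotation":[0,0,0],"gripper":0.7},{"translation":[0,0,0],"rotation":[0,0,0],"gripper":0.6},{"translation":[0,0,0],"rotation":[0,0,0],"gripper":0.6},{"translation":[0,0,0],"rotation":[0,0,0],"gripper":0.6}]'
```

```text
time_s: 9.5
ee_pos: [0.6304, -0.233, 0.0701]
ee_rot: [3.141, -0.032, 0.003]
wrist_force: [2.1, -1.2, 3.2]
width: 0.0159
gripper_force: 30.0
time_s: 9.92
ee_pos: [0.6292, -0.2323, 0.0692]
ee_rot: [-3.141, 0.031, 0.001]
wrist_force: [0.1, 0.3, 0.7]
width: 0.033
gripper_force: 0.0
```

```bash
python3 -m pendant '[{"translation":[0,0,0],"rotation":[0,0,0],"gripper":0.5},{"translation":[0,0,-1],"rotation":[0,0,0],"gripper":0.5},{"translation":[0,0,-3],"rotation":[0,0,0],"gripper":0.3},{"translation":[0,0,-4],"rotation":[0,0,0],"gripper":0},{"translation":[0,0,-4],"rotation":[0,0,0],"gripper":0}]'
python3 -m pendant '[{"translation":[-3.5,-3.5,-1],"rotation":[0,0,0],"gripper":0},{"translation":[-3.5,-3.5,-1],"rotation":[0,0,0],"gripper":0},{"translation":[-2.5,-3.5,0],"rotation":[0,0,0],"gripper":0},{"translation":[-2.5,-3.5,0],"rotation":[0,0,0],"gripper":0},{"translation":[-0.5,-3.5,0],"rotation":[0,0,0],"gripper":0}]'
python3 - <<'E'
from h import *
s=state();print(s['time_s'],s['ee_pos'],s['ee_rot'])
c=cap('scene'); f=c['frame'][130:230,290:390]
cv2.imwrite('pics/placed.png',cv2.resize(f,None,fx=6,fy=6,interpolation=cv2.INTER_CUBIC)); cap('top')
E
```

```text
time_s: 10.33
ee_pos: [0.6288, -0.2322, 0.1909]
ee_rot: [-3.141, 0.031, 0.003]
wrist_force: [1.8, -0.7, 0.5]
width: 0.0559
gripper_force: 0.0
time_s: 10.75
ee_pos: [0.5186, -0.069, 0.2072]
ee_rot: [3.14, -0.034, -0.0]
wrist_force: [2.0, 0.7, -0.1]
width: 0.0845
gripper_force: 0.0
10.75 [ 0.518561   -0.06903506  0.20722875] [ 3.13970879e+00 -3.37377484e-02 -5.63112886e-06]
```

View pics/placed.png

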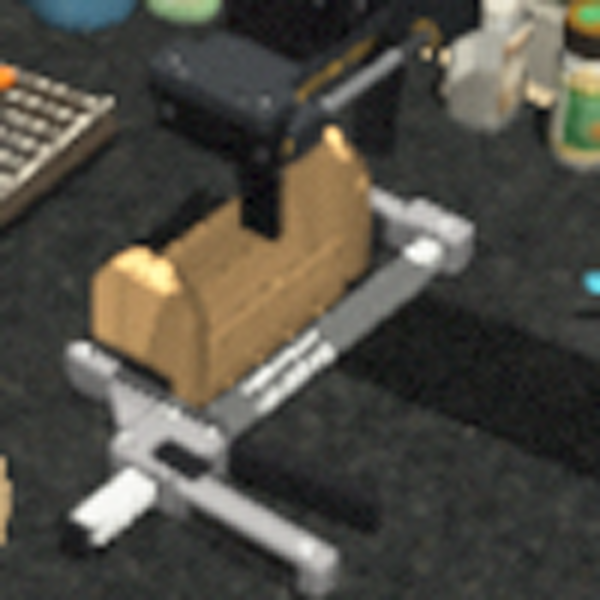

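```bash
python3 -m pendant '[{"translation":[-0.6,-1.5,2],"rotation":[0,0,0.9],"gripper":0},{"translation":[0,-1,3],"rotation":[0,0,0],"gripper":0},{"translation":[0,0,3],"rotation":[0,0,0],"gripper":0},{"translation":[0,0,3],"rotation":[0,0,0],"gripper":0},{"translation":[0,0,0],"rotation":[0,0,0],"gripper":0}]'
python3 -m pendant '[{"translation":[0,0,0],"rotation":[0,0,0],"gripper":0},{"translation":[0,0,0],"rotation":[0,0,0],"gripper":0},{"translation":[0,0,0],"rotation":[0,0,0],"gripper":0},{"translation":[0,0,0],"rotation":[0,0,0],"gripper":0}]'
python3 - <<'E'
from h import *
c=load('top');P=cloud(c)
m=(P[...,0]>.55)&(P[...,0]<.7)&(P[...,1]>-.26)&(P[...,1]<-.2)&(P[...,2]>.065)&(P[...,2]<.1)
p=P[m];print(len(p),p.mean(0),np.polyfit(p[:,0],p[:,1],1),p.min(0),p.max(0))
for k in('top','scene'):
  P=cloud(load(k))
  g=P[(P[...,0]>.44)&(P[...,0]<.525)&(P[...,1]>-.01)&(P[...,1]<.03)&(P[...,2]>.028)&(P[...,2]<.04)]
  print(k,len(g),g.min(0),g.max(0),np.polyfit(g[:,0],g[:,1],1),g.mean(0)) if len(g)>5 else 0
E
```

```text
time_s: 11.27
ee_pos: [0.5131, -0.0446, 0.0916]
ee_rot: [-3.14, 0.056, 0.012]
wrist_force: [-1.8, -0.1, -0.3]
width: 0.0868
gripper_force: 0.0
time_s: 11.6
ee_pos: [0.5176, -0.0448, 0.0981]
ee_rot: [3.141, -0.057, 0.005]
wrist_force: [0.3, -0.0, 0.8]
width: 0.0871
gripper_force: 0.0
118 [ 0.62895557 -0.23001308  0.08292093] [-0.01834879 -0.21847251] [ 0.59625149 -0.24023359  0.06510134] [ 0.66662844 -0.22186599  0.09751934]
top 107 [ 4.47336448e-01 -2.57040900e-04  2.80281884e-02] [0.52100657 0.01806389 0.03933508] [-0.02237795  0.01934308] [0.4850209  0.00848931 0.0328527 ]
scene 96 [ 0.44558355 -0.00283317  0.02826263] [0.52235818 0.01813285 0.03611122] [-0.02664085  0.02052937] [0.48375246 0.00764179 0.03166357]
```

```bash
python3 -m pendant '[{"translation":[-1.3,-2.7,0],"rotation":[0,0,0],"gripper":0},{"translation":[0,0,2],"rotation":[0,0,0],"gripper":0},{"translation":[0,0,2],"rotation":[0,0,0],"gripper":0},{"translation":[0,0,0],"rotation":[0,0,0],"gripper":0},{"translation":[0,0,0],"rotation":[0,0,0],"gripper":0}]'
python3 -m pendant '[{"translation":[0,0,0],"rotation":[0,0,0],"gripper":0},{"translation":[0,0,0],"rotation":[0,0,0],"gripper":0}]'
python3 - <<'E'
from h import *
c=cap('scene'); f=c['frame'][170:230,300:375]; g=np.clip(f.astype(float)*2,0,255).astype(np.uint8)
cv2.imwrite('pics/fing.png',cv2.resize(g,None,fx=8,fy=8,interpolation=cv2.INTER_CUBIC))
E
```

```text
time_s: 12.02
ee_pos: [0.5041, -0.0173, 0.0565]
ee_rot: [-3.141, 0.056, 0.001]
wrist_force: [0.4, 0.4, 0.7]
width: 0.0869
gripper_force: 0.0
time_s: 12.18
ee_pos: [0.5053, -0.0174, 0.0576]
ee_rot: [3.141, -0.057, 0.003]
wrist_force: [-0.1, -0.2, 0.1]
width: 0.087
gripper_force: 0.0
```

View pics/fing.png

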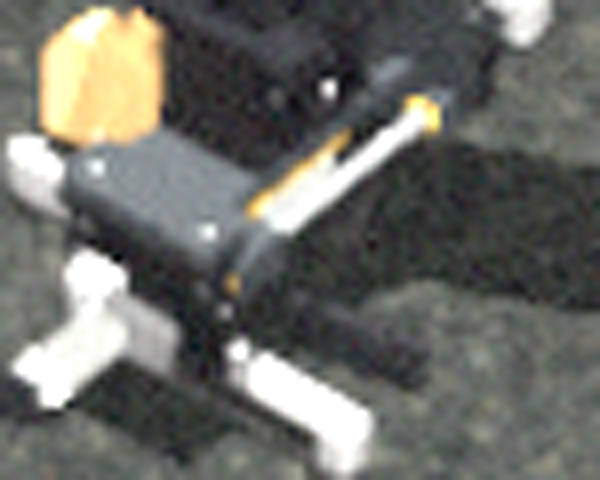

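```bash
python3 -m pendant '[{"translation":[0,0,1.2],"rotation":[0,0,0],"gripper":0},{"translation":[0,0,1.2],"rotation":[0,0,0],"gripper":0},{"translation":[0,0,0],"rotation":[0,0,0],"gripper":0}]'
python3 -m pendant '[{"translation":[0,0,1.1],"rotation":[0,0,0],"gripper":0},{"translation":[0,0,0],"rotation":[0,0,0],"gripper":0},{"translation":[0,0,0],"rotation":[0,0,0],"gripper":0},{"translation":[0,0,0],"rotation":[0,0,0],"gripper":0.15},{"translation":[0,0,0],"rotation":[0,0,0],"gripper":0.2}]'
```

```text
time_s: 12.48
ee_pos: [0.5025, -0.0173, 0.0295]
ee_rot: [-3.141, 0.057, 0.006]
wrist_force: [-0.6, 0.3, -0.5]
width: 0.0871
gripper_force: 0.0
time_s: 12.9
ee_pos: [0.5045, -0.0171, 0.0214]
ee_rot: [-3.141, 0.056, -0.001]
wrist_force: [0.3, -0.2, -0.6]
width: 0.0798
gripper_force: 0.0
```

```bash
python3 -m pendant '[{"translation":[0,0,0],"rotation":[0,0,0],"gripper":0.2},{"translation":[0,0,0],"rotation":[0,0,0],"gripper":0.2},{"translation":[0,0,0],"rotation":[0,0,0],"gripper":0.2}]'
```

```text
time_s: 13.15
ee_pos: [0.5044, -0.0172, 0.0213]
ee_rot: [3.141, -0.056, 0.001]
wrist_force: [-0.0, -0.6, 0.4]
width: 0.0707
gripper_force: 0.0
```

```bash
python3 -m pendant '[{"translation":[0,-0.2,0],"rotation":[0,0,0],"gripper":0.26},{"translation":[0,0,0],"rotation":[0,0,0],"gripper":0.28},{"translation":[0,-0.3,0],"rotation":[0,0,0],"gripper":0.35},{"translation":[0,0,0],"rotation":[0,0,0],"gripper":0.35},{"translation":[0,0,0],"rotation":[0,0,0],"gripper":0.35}]'
```

```text
time_s: 13.57
ee_pos: [0.504, -0.0123, 0.0209]
ee_rot: [3.141, -0.056, -0.001]
wrist_force: [-1.7, -2.6, -0.3]
width: 0.0578
gripper_force: 1.3
```

```bash
python3 -m pendant '[{"translation":[0,-0.2,0],"rotation":[0,0,0],"gripper":0.42},{"translation":[0,-0.3,0],"rotation":[0,0,0],"gripper":0.49},{"translation":[0,-0.2,0],"rotation":[0,0,0],"gripper":0.55},{"translation":[0,0,0],"rotation":[0,0,0],"gripper":0.55},{"translation":[0,0,0],"rotation":[0,0,0],"gripper":0.55}]'
```

```text
time_s: 13.98
ee_pos: [0.5042, -0.0043, 0.0208]
ee_rot: [-3.14, 0.056, 0.001]
wrist_force: [-3.0, 1.3, -0.5]
width: 0.0401
gripper_force: 7.6
```

```bash
python3 -m pendant '[{"translation":[0,0,0],"rotation":[0,0,0],"gripper":0.56},{"translation":[0,0,0],"rotation":[0,0,0],"gripper":0.56}]'
```

```text
time_s: 14.15
ee_pos: [0.5043, -0.0039, 0.0208]
ee_rot: [-3.14, 0.055, 0.001]
wrist_force: [-4.0, 3.3, -2.2]
width: 0.0389
gripper_force: 24.2
```

```bash
python3 -m pendant '[{"translation":[0,0.2,0],"rotation":[0,0,0],"gripper":0.48},{"translation":[0,0.3,0],"rotation":[0,0,0],"gripper":0.4},{"translation":[0,0.3,0],"rotation":[0,0,0],"gripper":0.32},{"translation":[0,0.3,0],"rotation":[0,0,0],"gripper":0.24},{"translation":[0,0.1,0],"rotation":[0,0,0],"gripper":0.22}]'
python3 -m pendant '[{"translation":[0,0,0],"rotation":[0,0,0],"gripper":0.22},{"translation":[0,0,0],"rotation":[0,0,0],"gripper":0.22}]'
python3 - <<'E'
from h import *
for k in('scene','top'):
    a=load(k); c=read_camera(k)
    np.savez(k+'2.npz',**c)
    def e(c):
        P=cloud(c); J=P[(P[...,0]>.6)&(P[...,0]<.66)&(P[...,1]>-.285)&(P[...,1]<-.243)&(P[...,2]>.027)&(P[...,2]<.042)]
        return len(J),J.min(0)[1],J[:,1].mean(),J.max(0)[1]
    print(k,e(a),e(c))
E
```

```text
time_s: 14.57
ee_pos: [0.5048, -0.0179, 0.0213]
ee_rot: [3.141, -0.057, 0.002]
wrist_force: [-0.2, -1.0, 0.4]
width: 0.063
gripper_force: 0.0
time_s: 14.73
ee_pos: [0.505, -0.0179, 0.0216]
ee_rot: [3.14, -0.058, 0.003]
wrist_force: [0.3, 0.4, -0.3]
width: 0.0669
gripper_force: 0.1
scene (10, np.float64(-0.2752832172276718), np.float64(-0.26934398686618954), np.float64(-0.25896252997819685)) (14, np.float64(-0.2783897192723902), np.float64(-0.2668102143198578), np.float64(-0.2542290214588974))
top (112, np.float64(-0.27564239013123215), np.float64(-0.26219325482306044), np.float64(-0.24842758606333748)) (114, np.float64(-0.27560324913663836), np.float64(-0.2629282480883484), np.float64(-0.24886259538076055))
```

```bash
cat >> h.py <<'E'
def jaw(c):
    g=c['frame'].astype(float).mean(2); o=[]
    for r0 in (158,164):
        w=np.clip(g[r0:r0+6,388:406].mean(0)-75,0,None); o.append(round(388+(w*np.arange(18)).sum()/w.sum(),2))
    w=np.clip(g[180:186,292:312].mean(0)-75,0,None)
    return o,g[161,388:406].astype(int).tolist(),g[183,296:312].astype(int).tolist()
E
python3 - <<'E'
from h import *
for n in('top','top2'): print(jaw(load(n)))
P=cloud(load('top2'));print(px(load('top2'),396,161,.034),px(load('top2'),397,161,.034))
E
```

```text
([np.float64(392.87), np.float64(395.48)], [226, 222, 208, 107, 31, 53, 108, 166, 179, 169, 137, 66, 31, 34, 35, 43, 37, 39], [50, 48, 42, 33, 44, 124, 223, 242, 239, 240, 228, 142, 71, 66, 67, 68])
([np.float64(392.86), np.float64(395.36)], [227, 225, 210, 110, 33, 55, 107, 168, 180, 171, 148, 66, 34, 36, 42, 40, 39, 42], [48, 48, 39, 34, 36, 116, 214, 171, 118, 100, 96, 97, 82, 81, 73, 53])
[ 0.63872931 -0.26701977  0.034     ] [ 0.63866602 -0.27049633  0.034     ]
```

```bash
python3 - <<'E'
from h import *
g=lambda f: cv2.cvtColor(f,cv2.COLOR_BGR2GRAY).astype(np.float32)
i0=g(cv2.imread('pics/top0.png'));i1=g(load('top')['frame']);i2=g(load('top2')['frame'])
for im in(i0,i1,i2):print(im[161:163,386:404].astype(int).tolist(), im[186:190,390:404].mean(0).astype(int).tolist())
s1=g(load('scene')['frame']);s2=g(load('scene2')['frame']);s0=g(cv2.imread('pics/scene0.png'))
# track jaw knuckle (near end of far jaw) in scene
for nm,(u0,u1,v0,v1) in dict(knuckle=(352,374,156,180),spice=(380,400,125,160)).items():
    for T,b in((s0,s1),(s0,s2),(s1,s2)):
        t=T[v0:v1,u0:u1]; R=cv2.matchTemplate(b[v0-8:v1+8,u0-8:u1+8],t,cv2.TM_CCOEFF_NORMED); _,m,_,l=cv2.minMaxLoc(R); print(nm,l[0]-8,l[1]-8,round(m,3))
c=load('scene');K=c['K']
for y in(-.26,-.2555): p=c['R']@np.array([.57,y,.03])+c['t'];p=K@p;print(p[:2]/p[2])
E
```

```text
[[48, 43, 51, 49, 43, 47, 46, 59, 106, 167, 178, 171, 135, 66, 41, 44, 44, 44], [46, 49, 49, 52, 45, 48, 43, 51, 109, 167, 179, 170, 141, 70, 38, 42, 37, 37]] [61, 62, 58, 57, 65, 94, 102, 96, 95, 100, 87, 58, 45, 42]
[[244, 245, 242, 240, 226, 115, 31, 54, 108, 167, 179, 170, 137, 68, 32, 36, 35, 45], [247, 244, 238, 235, 209, 97, 29, 52, 113, 170, 179, 174, 140, 68, 35, 35, 38, 32]] [58, 57, 55, 54, 66, 92, 100, 94, 93, 98, 87, 54, 42, 40]
[[246, 244, 243, 242, 228, 119, 33, 56, 107, 168, 180, 172, 148, 67, 36, 37, 43, 40], [247, 245, 239, 237, 208, 97, 35, 54, 109, 166, 182, 176, 151, 72, 35, 36, 36, 41]] [46, 47, 44, 45, 57, 76, 85, 86, 86, 84, 74, 58, 47, 41]
knuckle 0 0 0.375
knuckle 0 -1 0.835
knuckle -1 0 0.519
spice 0 0 0.999
spice 0 0 0.998
spice 0 0 0.998
[359.96611082 167.71924601]
[359.27239099 168.30593201]
```

```bash
python3 - <<'E'
from h import *
g=lambda f: cv2.cvtColor(f,cv2.COLOR_BGR2GRAY).astype(np.float32)
s0=g(cv2.imread('pics/scene0.png'));s1=g(load('scene')['frame']);s2=g(load('scene2')['frame'])
i0=g(cv2.imread('pics/top0.png'));i2=g(load('top2')['frame'])
for nm,(u0,u1,v0,v1) in dict(gripend=(332,350,215,232),fixjawtip=(298,312,183,203),rearend=(298,314,210,226)).items():
    for b in(s1,s2):
        t=s0[v0:v1,u0:u1]; R=cv2.matchTemplate(b[v0-6:v1+6,u0-6:u1+6],t,cv2.TM_CCOEFF_NORMED); _,m,_,l=cv2.minMaxLoc(R); print(nm,l[0]-6,l[1]-6,round(m,3))
for im in(i0,i2): print(im[157:160,324:345].mean(0).astype(int).tolist(), im[208:214,308:326].mean(0).astype(int).tolist())
E
```

```text
gripend 0 0 0.999
gripend 1 0 0.952
fixjawtip -4 -2 0.579
fixjawtip -1 -1 0.789
rearend 0 0 0.868
rearend -1 0 0.905
[45, 46, 44, 43, 57, 115, 171, 171, 136, 69, 44, 38, 40, 129, 221, 225, 215, 201, 168, 114, 98] [49, 51, 52, 48, 46, 47, 72, 138, 192, 196, 178, 156, 105, 48, 38, 45, 47, 45]
[45, 47, 44, 42, 41, 91, 175, 191, 167, 93, 43, 36, 38, 133, 222, 228, 218, 205, 174, 118, 100] [49, 52, 50, 49, 49, 53, 52, 54, 60, 61, 65, 68, 67, 70, 69, 71, 71, 72]
```

```bash
python3 -m pendant '[{"translation":[0,0,0],"rotation":[0,0,0],"gripper":0.28},{"translation":[0,-0.3,0],"rotation":[0,0,0],"gripper":0.35},{"translation":[0,-0.3,0],"rotation":[0,0,0],"gripper":0.42},{"translation":[0,-0.3,0],"rotation":[0,0,0],"gripper":0.49},{"translation":[0,-0.3,0],"rotation":[0,0,0],"gripper":0.54}]'
python3 -m pendant '[{"translation":[0,0,0],"rotation":[0,0,0],"gripper":0.57},{"translation":[0,0,0],"rotation":[0,0,0],"gripper":0.57},{"translation":[0,0,0],"rotation":[0,0,0],"gripper":0.57}]'
cat >> h.py <<'E'
def edge(im,r0,r1,u0,u1,lev):
    p=im[r0:r1,u0:u1].mean(0); k=np.where((p[:-1]-lev)*(p[1:]-lev)<0)[0]
    return [round(u0+i+(lev-p[i])/(p[i+1]-p[i]),2) for i in k]
def rep(c):
    im=cv2.cvtColor(c['frame'],cv2.COLOR_BGR2GRAY).astype(float)
    print('jaw',edge(im,158,168,392,404,110),'fix',edge(im,156,161,324,336,110),'rackL',edge(im,156,161,335,341,130),'panel/rackR',edge(im,156,164,372,394,150))
E
python3 - <<'E'
from h import *
rep({'frame':cv2.imread('pics/top0.png')});rep(load('top2'));c=cap('top');rep(c);s=cap('scene')
E
```

```text
time_s: 15.25
ee_pos: [0.5038, -0.0065, 0.0209]
ee_rot: [3.139, -0.058, -0.003]
wrist_force: [-3.3, -6.0, 3.2]
width: 0.0457
gripper_force: 3.4
time_s: 15.5
ee_pos: [0.504, -0.006, 0.0209]
ee_rot: [3.14, -0.058, -0.002]
wrist_force: [-3.4, -3.6, 2.6]
width: 0.0383
gripper_force: 27.9
jaw [np.float64(393.98), np.float64(398.43)] fix [np.float64(328.92), np.float64(332.41)] rackL [np.float64(337.01)] panel/rackR [np.float64(379.25)]
jaw [np.float64(394.07), np.float64(398.47)] fix [np.float64(329.24), np.float64(332.73)] rackL [np.float64(337.06)] panel/rackR [np.float64(379.28), np.float64(384.92), np.float64(390.38)]
jaw [np.float64(392.37), np.float64(396.56)] fix [np.float64(329.37), np.float64(332.74)] rackL [np.float64(337.14)] panel/rackR [np.float64(379.28), np.float64(384.91), np.float64(390.35), np.float64(392.86)]
```

```bash
python3 -m pendant '[{"translation":[0,0.2,0],"rotation":[0,0,0],"gripper":0.48},{"translation":[0,0.3,0],"rotation":[0,0,0],"gripper":0.4},{"translation":[0,0.3,0],"rotation":[0,0,0],"gripper":0.32},{"translation":[0,0.3,0],"rotation":[0,0,0],"gripper":0.24},{"translation":[0,0.1,0],"rotation":[0,0,0],"gripper":0.18}]'
python3 -m pendant '[{"translation":[0,0,0],"rotation":[0,0,0],"gripper":0.18},{"translation":[0,0,0],"rotation":[0,0,0],"gripper":0.18},{"translation":[0,0,0],"rotation":[0,0,0],"gripper":0.18}]'
python3 - <<'E'
from h import *
rep(cap('top'))
E
```

```text
time_s: 16.02
ee_pos: [0.5046, -0.0176, 0.0211]
ee_rot: [3.141, -0.056, 0.001]
wrist_force: [0.3, -0.5, -0.8]
width: 0.0642
gripper_force: 0.0
time_s: 16.27
ee_pos: [0.5046, -0.0172, 0.0212]
ee_rot: [-3.141, 0.057, -0.001]
wrist_force: [0.1, -0.2, 0.4]
width: 0.0708
gripper_force: 0.0
jaw [np.float64(392.52), np.float64(397.14)] fix [np.float64(329.23), np.float64(332.81)] rackL [np.float64(337.08)] panel/rackR [np.float64(379.28), np.float64(384.93), np.float64(390.36), np.float64(392.99)]
```

```bash
python3 -m pendant '[{"translation":[0,0,0],"rotation":[0,0,0],"gripper":0.26},{"translation":[0,-0.3,0],"rotation":[0,0,0],"gripper":0.34},{"translation":[0,-0.3,0],"rotation":[0,0,0],"gripper":0.42},{"translation":[0,-0.3,0],"rotation":[0,0,0],"gripper":0.49},{"translation":[0,-0.3,0],"rotation":[0,0,0],"gripper":0.54}]'
python3 -m pendant '[{"translation":[0,0,0],"rotation":[0,0,0],"gripper":0.57},{"translation":[0,0,0],"rotation":[0,0,0],"gripper":0.57},{"translation":[0,0,0],"rotation":[0,0,0],"gripper":0.57}]'
python3 -m pendant '[{"translation":[0,0.2,0],"rotation":[0,0,0],"gripper":0.48},{"translation":[0,0.3,0],"rotation":[0,0,0],"gripper":0.4},{"translation":[0,0.3,0],"rotation":[0,0,0],"gripper":0.32},{"translation":[0,0.3,0],"rotation":[0,0,0],"gripper":0.24},{"translation":[0,0.1,0],"rotation":[0,0,0],"gripper":0.18}]'
python3 -m pendant '[{"translation":[0,0,0],"rotation":[0,0,0],"gripper":0.18},{"translation":[0,0,0],"rotation":[0,0,0],"gripper":0.18},{"translation":[0,0,0],"rotation":[0,0,0],"gripper":0.18}]'
python3 -c "
from h import *
rep(cap('top'))"
```

```text
time_s: 16.73
ee_pos: [0.5035, -0.0066, 0.0208]
ee_rot: [3.139, -0.059, -0.004]
wrist_force: [-3.4, -6.1, 2.0]
width: 0.0462
gripper_force: 3.2
time_s: 16.98
ee_pos: [0.5037, -0.006, 0.0208]
ee_rot: [3.14, -0.058, -0.003]
wrist_force: [-2.4, -3.1, 2.2]
width: 0.0385
gripper_force: 26.7
time_s: 17.4
ee_pos: [0.5047, -0.0177, 0.0212]
ee_rot: [3.141, -0.056, 0.002]
wrist_force: [0.7, -0.2, -0.2]
width: 0.0639
gripper_force: 0.0
time_s: 17.65
ee_pos: [0.5048, -0.0173, 0.0213]
ee_rot: [-3.141, 0.057, -0.002]
wrist_force: [-0.1, -1.2, -0.3]
width: 0.0706
gripper_force: 0.0
jaw [np.float64(395.59)] fix [np.float64(329.23), np.float64(332.8)] rackL [np.float64(337.07)] panel/rackR [np.float64(379.28), np.float64(384.85), np.float64(390.0), np.float64(391.84)]
```

```bash
python3 -m pendant '[{"translation":[0,0,0],"rotation":[0,0,0],"gripper":0.26},{"translation":[0,-0.3,0],"rotation":[0,0,0],"gripper":0.34},{"translation":[0,-0.3,0],"rotation":[0,0,0],"gripper":0.42},{"translation":[0,-0.3,0],"rotation":[0,0,0],"gripper":0.49},{"translation":[0,-0.3,0],"rotation":[0,0,0],"gripper":0.54}]'
python3 -m pendant '[{"translation":[0,0,0],"rotation":[0,0,0],"gripper":0.57},{"translation":[0,0,0],"rotation":[0,0,0],"gripper":0.57},{"translation":[0,0,0],"rotation":[0,0,0],"gripper":0.57}]'
python3 -m pendant '[{"translation":[0,0.2,0],"rotation":[0,0,0],"gripper":0.48},{"translation":[0,0.3,0],"rotation":[0,0,0],"gripper":0.4},{"translation":[0,0.3,0],"rotation":[0,0,0],"gripper":0.32},{"translation":[0,0.3,0],"rotation":[0,0,0],"gripper":0.24},{"translation":[0,0.1,0],"rotation":[0,0,0],"gripper":0.18}]'
python3 -m pendant '[{"translation":[0,0,0],"rotation":[0,0,0],"gripper":0.18},{"translation":[0,0,0],"rotation":[0,0,0],"gripper":0.18},{"translation":[0,0,0],"rotation":[0,0,0],"gripper":0.18}]'
python3 -c "
from h import *
rep(cap('top'))"
```

```text
time_s: 18.12
ee_pos: [0.5035, -0.0067, 0.0208]
ee_rot: [3.139, -0.059, -0.004]
wrist_force: [-4.3, -5.9, 3.2]
width: 0.0461
gripper_force: 3.2
time_s: 18.37
ee_pos: [0.5037, -0.006, 0.0208]
ee_rot: [3.14, -0.058, -0.003]
wrist_force: [-3.5, -2.6, 1.2]
width: 0.0388
gripper_force: 26.8
time_s: 18.78
ee_pos: [0.5047, -0.0176, 0.0212]
ee_rot: [3.141, -0.057, 0.002]
wrist_force: [0.2, 0.6, -0.4]
width: 0.0638
gripper_force: 0.0
time_s: 19.03
ee_pos: [0.5048, -0.0173, 0.0213]
ee_rot: [3.141, -0.057, 0.002]
wrist_force: [-0.0, -1.7, 0.1]
width: 0.0706
gripper_force: 0.0
jaw [np.float64(394.4)] fix [np.float64(329.32), np.float64(332.79)] rackL [np.float64(337.07)] panel/rackR [np.float64(379.28), np.float64(383.31), np.float64(388.62), np.float64(390.8)]
```

```bash
python3 -m pendant '[{"translation":[0,0,0],"rotation":[0,0,0],"gripper":0.26},{"translation":[0,-0.3,0],"rotation":[0,0,0],"gripper":0.34},{"translation":[0,-0.3,0],"rotation":[0,0,0],"gripper":0.42},{"translation":[0,-0.3,0],"rotation":[0,0,0],"gripper":0.49},{"translation":[0,-0.3,0],"rotation":[0,0,0],"gripper":0.52}]'
python3 -m pendant '[{"translation":[0,0,0],"rotation":[0,0,0],"gripper":0.53},{"translation":[0,0,0],"rotation":[0,0,0],"gripper":0.54}]'
python3 -c "
from h import *
rep(cap('top'))
s=cap('scene');P=cloud(s);print(s['range_z'].shape)"
```

```text
time_s: 19.5
ee_pos: [0.5035, -0.0067, 0.0208]
ee_rot: [3.139, -0.059, -0.004]
wrist_force: [-4.2, -5.1, 2.8]
width: 0.0465
gripper_force: 3.1
time_s: 19.67
ee_pos: [0.5036, -0.0064, 0.0208]
ee_rot: [3.139, -0.058, -0.003]
wrist_force: [-4.1, -5.9, 2.4]
width: 0.0414
gripper_force: 3.6
jaw [np.float64(392.95)] fix [np.float64(329.48), np.float64(332.75)] rackL [np.float64(337.12)] panel/rackR [np.float64(379.35), np.float64(382.19), np.float64(387.56), np.float64(388.97), np.float64(392.33)]
(400, 640)
```

```bash
python3 -m pendant '[{"translation":[0,0,0],"rotation":[0,0,0],"gripper":0.55},{"translation":[0,0,0],"rotation":[0,0,0],"gripper":0.55}]'
python3 -m pendant '[{"translation":[0,0,0],"rotation":[0,0,0],"gripper":0.56},{"translation":[0,0,0],"rotation":[0,0,0],"gripper":0.56}]'
python3 -c "
from h import *
rep(cap('top'))"
```

```text
time_s: 19.93
ee_pos: [0.5037, -0.0063, 0.0208]
ee_rot: [3.139, -0.058, -0.003]
wrist_force: [-3.8, -5.1, 1.8]
width: 0.0395
gripper_force: 7.2
time_s: 20.1
ee_pos: [0.5037, -0.0061, 0.0208]
ee_rot: [3.14, -0.058, -0.003]
wrist_force: [-4.1, -3.8, 2.1]
width: 0.0388
gripper_force: 20.1
jaw [np.float64(392.67)] fix [np.float64(329.46), np.float64(332.73)] rackL [np.float64(337.13)] panel/rackR [np.float64(379.38), np.float64(381.87), np.float64(387.5), np.float64(388.86), np.float64(392.09)]
```

```bash
python3 -m pendant '[{"translation":[0,0.2,0],"rotation":[0,0,0],"gripper":0.48},{"translation":[0,0.3,0],"rotation":[0,0,0],"gripper":0.4},{"translation":[0,0.3,0],"rotation":[0,0,0],"gripper":0.32},{"translation":[0,0.3,0],"rotation":[0,0,0],"gripper":0.24},{"translation":[0,0.1,0],"rotation":[0,0,0],"gripper":0.18}]'
python3 -m pendant '[{"translation":[0,0,0],"rotation":[0,0,0],"gripper":0.18},{"translation":[0,0,0],"rotation":[0,0,0],"gripper":0.18},{"translation":[0,0,0],"rotation":[0,0,0],"gripper":0.18}]'
python3 -m pendant '[{"translation":[0,0,0],"rotation":[0,0,0],"gripper":0.26},{"translation":[0,-0.3,0],"rotation":[0,0,0],"gripper":0.34},{"translation":[0,-0.3,0],"rotation":[0,0,0],"gripper":0.42},{"translation":[0,-0.2,0],"rotation":[0,0,0],"gripper":0.44},{"translation":[0,0,0],"rotation":[0,0,0],"gripper":0.46}]'
python3 -c "
from h import *
rep(cap('top'))"
```

```text
time_s: 20.57
ee_pos: [0.5048, -0.0176, 0.0212]
ee_rot: [3.141, -0.056, 0.002]
wrist_force: [0.4, -0.8, -0.1]
width: 0.0643
gripper_force: 0.0
time_s: 20.82
ee_pos: [0.5048, -0.0172, 0.0213]
ee_rot: [-3.141, 0.057, -0.002]
wrist_force: [0.5, 0.5, 0.6]
width: 0.0707
gripper_force: 0.0
time_s: 21.23
ee_pos: [0.5035, -0.0101, 0.0208]
ee_rot: [3.139, -0.057, -0.003]
wrist_force: [-3.7, -6.8, 2.8]
width: 0.0499
gripper_force: 3.5
jaw [np.float64(392.42)] fix [np.float64(329.31), np.float64(332.74)] rackL [np.float64(337.11)] panel/rackR [np.float64(379.45), np.float64(381.94), np.float64(386.94), np.float64(388.78), np.float64(391.94)]
```

```bash
python3 -m pendant '[{"translation":[0,-0.2,0],"rotation":[0,0,0],"gripper":0.48},{"translation":[0,0,0],"rotation":[0,0,0],"gripper":0.49},{"translation":[0,0,0],"rotation":[0,0,0],"gripper":0.5}]'
python3 -m pendant '[{"translation":[0,-0.1,0],"rotation":[0,0,0],"gripper":0.51},{"translation":[0,0,0],"rotation":[0,0,0],"gripper":0.52}]'
python3 -m pendant '[{"translation":[0,0,0],"rotation":[0,0,0],"gripper":0.53},{"translation":[0,0,0],"rotation":[0,0,0],"gripper":0.53}]'
python3 -c "
from h import *
rep(cap('top'))"
```

```text
time_s: 21.53
ee_pos: [0.5035, -0.0084, 0.0208]
ee_rot: [3.139, -0.058, -0.003]
wrist_force: [-4.1, -5.8, 3.7]
width: 0.0445
gripper_force: 3.2
time_s: 21.7
ee_pos: [0.5036, -0.0074, 0.0208]
ee_rot: [3.139, -0.058, -0.003]
wrist_force: [-3.9, -5.0, 3.0]
width: 0.0423
gripper_force: 3.4
time_s: 21.87
ee_pos: [0.5037, -0.0072, 0.0208]
ee_rot: [3.14, -0.058, -0.003]
wrist_force: [-4.2, -4.6, 2.2]
width: 0.0411
gripper_force: 5.2
jaw [] fix [np.float64(329.34), np.float64(332.75)] rackL [np.float64(336.76)] panel/rackR [np.float64(378.98), np.float64(380.87), np.float64(386.54), np.float64(387.82), np.float64(391.05)]
```

```bash
python3 -m pendant '[{"translation":[0,0,0],"rotation":[0,0,0],"gripper":0.54},{"translation":[0,0,0],"rotation":[0,0,0],"gripper":0.54}]'
python3 -m pendant '[{"translation":[0,0,0],"rotation":[0,0,0],"gripper":0.55},{"translation":[0,0,0],"rotation":[0,0,0],"gripper":0.55}]'
python3 -c "
from h import *
rep(cap('top'))"
```

```text
time_s: 22.08
ee_pos: [0.5037, -0.0067, 0.0208]
ee_rot: [3.14, -0.057, -0.003]
wrist_force: [-3.8, -3.3, 2.4]
width: 0.041
gripper_force: 5.9
time_s: 22.25
ee_pos: [0.5037, -0.0064, 0.0208]
ee_rot: [3.141, -0.057, -0.003]
wrist_force: [-4.8, -2.9, 2.4]
width: 0.0398
gripper_force: 9.2
jaw [] fix [np.float64(329.45), np.float64(332.84)] rackL [np.float64(336.5)] panel/rackR [np.float64(378.78), np.float64(380.89), np.float64(386.46), np.float64(387.83), np.float64(390.9)]
```

```bash
python3 -m pendant '[{"translation":[0,0,0],"rotation":[0,0,0],"gripper":0.555},{"translation":[0,0,0],"rotation":[0,0,0],"gripper":0.56}]'
python3 -m pendant '[{"translation":[0,0.2,0],"rotation":[0,0,0],"gripper":0.48},{"translation":[0,0.3,0],"rotation":[0,0,0],"gripper":0.4},{"translation":[0,0.3,0],"rotation":[0,0,0],"gripper":0.32},{"translation":[0,0.3,0],"rotation":[0,0,0],"gripper":0.24},{"translation":[0,0,0],"rotation":[0,0,0],"gripper":0.18}]'
python3 -m pendant '[{"translation":[0,0,0],"rotation":[0,0,0],"gripper":0.18},{"translation":[0,0,0],"rotation":[0,0,0],"gripper":0.18},{"translation":[0,0,0],"rotation":[0,0,0],"gripper":0.18}]'
python3 -c "
from h import *
rep(cap('top'))"
```

```text
time_s: 22.47
ee_pos: [0.5037, -0.0061, 0.0208]
ee_rot: [3.141, -0.056, -0.003]
wrist_force: [-4.7, -2.6, 3.1]
width: 0.039
gripper_force: 20.5
time_s: 22.88
ee_pos: [0.5046, -0.017, 0.021]
ee_rot: [-3.141, 0.056, -0.001]
wrist_force: [0.8, -0.1, 0.4]
width: 0.0642
gripper_force: 0.0
time_s: 23.13
ee_pos: [0.5047, -0.017, 0.0213]
ee_rot: [-3.141, 0.056, -0.001]
wrist_force: [-0.1, -0.4, 0.6]
width: 0.0709
gripper_force: 0.0
jaw [] fix [np.float64(329.32), np.float64(332.8)] rackL [np.float64(336.55)] panel/rackR [np.float64(378.74), np.float64(380.94), np.float64(386.43), np.float64(388.0), np.float64(391.23)]
```

```bash
python3 -m pendant '[{"translation":[0,0,0],"rotation":[0,0,0],"gripper":0.26},{"translation":[0,-0.2,0],"rotation":[0,0,0],"gripper":0.3},{"translation":[0,-0.2,0],"rotation":[0,0,0],"gripper":0.34},{"translation":[0,-0.2,0],"rotation":[0,0,0],"gripper":0.37},{"translation":[0,0,0],"rotation":[0,0,0],"gripper":0.38}]'
python3 -m pendant '[{"translation":[0,-0.1,0],"rotation":[0,0,0],"gripper":0.4},{"translation":[0,-0.1,0],"rotation":[0,0,0],"gripper":0.42},{"translation":[0,0,0],"rotation":[0,0,0],"gripper":0.42}]'
python3 -m pendant '[{"translation":[0,-0.1,0],"rotation":[0,0,0],"gripper":0.44},{"translation":[0,0,0],"rotation":[0,0,0],"gripper":0.45}]'
python3 -c "
from h import *
rep(cap('top'))"
```

```text
time_s: 23.6
ee_pos: [0.5035, -0.0119, 0.0208]
ee_rot: [3.14, -0.057, -0.003]
wrist_force: [-4.1, -5.1, 2.7]
width: 0.0557
gripper_force: 2.8
time_s: 23.85
ee_pos: [0.5034, -0.0105, 0.0208]
ee_rot: [3.139, -0.058, -0.004]
wrist_force: [-4.8, -7.0, 3.6]
width: 0.0514
gripper_force: 3.5
time_s: 24.02
ee_pos: [0.5034, -0.0099, 0.0208]
ee_rot: [3.139, -0.059, -0.004]
wrist_force: [-4.5, -8.5, 2.9]
width: 0.0489
gripper_force: 4.0
jaw [] fix [np.float64(329.31), np.float64(332.83)] rackL [np.float64(335.9)] panel/rackR [np.float64(378.77), np.float64(380.61), np.float64(385.66), np.float64(387.64), np.float64(390.4)]
```

```bash
python3 -m pendant '[{"translation":[0,-0.1,0],"rotation":[0,0,0],"gripper":0.47},{"translation":[0,0,0],"rotation":[0,0,0],"gripper":0.47}]'
python3 -m pendant '[{"translation":[0,-0.1,0],"rotation":[0,0,0],"gripper":0.49},{"translation":[0,0,0],"rotation":[0,0,0],"gripper":0.49}]'
python3 -c "
from h import *
rep(cap('top'))"
```

```text
time_s: 24.23
ee_pos: [0.5034, -0.0091, 0.0207]
ee_rot: [3.139, -0.059, -0.004]
wrist_force: [-4.5, -8.0, 2.9]
width: 0.0465
gripper_force: 4.4
time_s: 24.4
ee_pos: [0.5034, -0.0082, 0.0208]
ee_rot: [3.139, -0.059, -0.004]
wrist_force: [-4.4, -7.6, 4.0]
width: 0.0445
gripper_force: 4.5
jaw [] fix [np.float64(329.34), np.float64(332.73)] rackL [np.float64(335.93)] panel/rackR [np.float64(378.78), np.float64(380.61), np.float64(385.69), np.float64(387.45), np.float64(390.05)]
```

```bash
python3 -m pendant '[{"translation":[0,0,0],"rotation":[0,0,0],"gripper":0.51},{"translation":[0,0,0],"rotation":[0,0,0],"gripper":0.51}]'
python3 -m pendant '[{"translation":[0,0,0],"rotation":[0,0,0],"gripper":0.53},{"translation":[0,0,0],"rotation":[0,0,0],"gripper":0.53}]'
python3 -m pendant '[{"translation":[0,0,0],"rotation":[0,0,0],"gripper":0.54},{"translation":[0,0,0],"rotation":[0,0,0],"gripper":0.54}]'
python3 -c "
from h import *
rep(cap('top'))"
```

```text
time_s: 24.62
ee_pos: [0.5034, -0.0081, 0.0207]
ee_rot: [3.139, -0.059, -0.004]
wrist_force: [-5.2, -7.3, 3.6]
width: 0.0433
gripper_force: 5.4
time_s: 24.78
ee_pos: [0.5035, -0.0073, 0.0207]
ee_rot: [3.14, -0.058, -0.004]
wrist_force: [-3.7, -3.8, 2.0]
width: 0.0412
gripper_force: 7.3
time_s: 24.95
ee_pos: [0.5035, -0.0068, 0.0207]
ee_rot: [3.14, -0.057, -0.003]
wrist_force: [-4.0, -2.7, 1.7]
width: 0.0408
gripper_force: 9.0
jaw [] fix [np.float64(329.34), np.float64(332.74)] rackL [np.float64(335.93)] panel/rackR [np.float64(378.77), np.float64(380.59), np.float64(385.72), np.float64(387.48), np.float64(389.89)]
```

```bash
python3 -m pendant '[{"translation":[0,0,0],"rotation":[0,0,0],"gripper":0.55},{"translation":[0,0,0],"rotation":[0,0,0],"gripper":0.555}]'
python3 -m pendant '[{"translation":[0,0,0],"rotation":[0,0,0],"gripper":0.56},{"translation":[0,0,0],"rotation":[0,0,0],"gripper":0.56}]'
python3 -m pendant '[{"translation":[0,0.2,0],"rotation":[0,0,0],"gripper":0.48},{"translation":[0,0.3,0],"rotation":[0,0,0],"gripper":0.4},{"translation":[0,0.3,0],"rotation":[0,0,0],"gripper":0.32},{"translation":[0,0.3,0],"rotation":[0,0,0],"gripper":0.24},{"translation":[0,0,0],"rotation":[0,0,0],"gripper":0.18}]'
python3 -m pendant '[{"translation":[0,0,0],"rotation":[0,0,0],"gripper":0.18},{"translation":[0,0,0],"rotation":[0,0,0],"gripper":0.18},{"translation":[0,0,0],"rotation":[0,0,0],"gripper":0.18}]'
python3 -c "
from h import *
rep(cap('top'))"
```

```text
time_s: 25.17
ee_pos: [0.5035, -0.0063, 0.0207]
ee_rot: [3.141, -0.057, -0.003]
wrist_force: [-5.9, -2.2, 2.3]
width: 0.0397
gripper_force: 15.1
time_s: 25.33
ee_pos: [0.5036, -0.0061, 0.0207]
ee_rot: [3.141, -0.056, -0.003]
wrist_force: [-5.1, -1.7, 2.4]
width: 0.0388
gripper_force: 24.3
time_s: 25.75
ee_pos: [0.5044, -0.0171, 0.021]
ee_rot: [-3.141, 0.056, -0.001]
wrist_force: [-0.1, -1.0, -0.8]
width: 0.0645
gripper_force: 0.4
time_s: 26.0
ee_pos: [0.5047, -0.017, 0.0213]
ee_rot: [-3.141, 0.056, -0.001]
wrist_force: [0.8, -0.1, -0.2]
width: 0.0706
gripper_force: 0.0
jaw [] fix [np.float64(329.32), np.float64(332.73)] rackL [np.float64(336.04)] panel/rackR [np.float64(378.77), np.float64(380.62), np.float64(385.7), np.float64(387.41), np.float64(390.05)]
```

Now the tightening squeeze, in small steps.

```bash
python3 -m pendant '[{"translation":[0,0,0],"rotation":[0,0,0],"gripper":0.24},{"translation":[0,-0.2,0],"rotation":[0,0,0],"gripper":0.27},{"translation":[0,-0.1,0],"rotation":[0,0,0],"gripper":0.29},{"translation":[0,-0.1,0],"rotation":[0,0,0],"gripper":0.31},{"translation":[0,0,0],"rotation":[0,0,0],"gripper":0.31}]'
python3 -m pendant '[{"translation":[0,-0.1,0],"rotation":[0,0,0],"gripper":0.33},{"translation":[0,0,0],"rotation":[0,0,0],"gripper":0.33}]'
python3 -m pendant '[{"translation":[0,-0.1,0],"rotation":[0,0,0],"gripper":0.35},{"translation":[0,0,0],"rotation":[0,0,0],"gripper":0.35}]'
```

```text
time_s: 26.47
ee_pos: [0.5036, -0.0142, 0.0209]
ee_rot: [3.14, -0.057, -0.002]
wrist_force: [-2.8, -7.2, 2.8]
width: 0.0612
gripper_force: 2.9
time_s: 26.63
ee_pos: [0.5035, -0.0137, 0.0209]
ee_rot: [3.139, -0.058, -0.003]
wrist_force: [-3.5, -6.8, 3.2]
width: 0.0591
gripper_force: 3.6
time_s: 26.8
ee_pos: [0.5034, -0.0131, 0.0209]
ee_rot: [3.139, -0.059, -0.003]
wrist_force: [-6.0, -9.0, 4.4]
width: 0.0573
gripper_force: 4.2
```

```bash
python3 -m pendant '[{"translation":[0,-0.1,0],"rotation":[0,0,0],"gripper":0.37},{"translation":[0,0,0],"rotation":[0,0,0],"gripper":0.37}]'
python3 -m pendant '[{"translation":[0,0,0],"rotation":[0,0,0],"gripper":0.38},{"translation":[0,0,0],"rotation":[0,0,0],"gripper":0.38}]'
```

```text
time_s: 26.97
ee_pos: [0.5032, -0.0123, 0.0209]
ee_rot: [3.138, -0.059, -0.004]
wrist_force: [-5.2, -9.0, 5.5]
width: 0.0555
gripper_force: 4.5
time_s: 27.13
ee_pos: [0.5032, -0.0126, 0.0209]
ee_rot: [3.138, -0.059, -0.004]
wrist_force: [-5.4, -9.8, 5.0]
width: 0.0546
gripper_force: 4.6
```

```bash
python3 -m pendant '[{"translation":[0,0.1,0],"rotation":[0,0,0],"gripper":0.4},{"translation":[0,0.05,0],"rotation":[0,0,0],"gripper":0.41},{"translation":[0,0,0],"rotation":[0,0,0],"gripper":0.41}]'
python3 -m pendant '[{"translation":[0,0,0],"rotation":[0,0,0],"gripper":0.41},{"translation":[0,0,0],"rotation":[0,0,0],"gripper":0.41}]'
python3 -c "
from h import *
rep(cap('top'))"
```

```text
time_s: 27.38
ee_pos: [0.5032, -0.0125, 0.0208]
ee_rot: [3.14, -0.058, -0.004]
wrist_force: [-5.1, -3.2, 4.4]
width: 0.0518
gripper_force: 8.1
time_s: 27.55
ee_pos: [0.5032, -0.0124, 0.0208]
ee_rot: [3.14, -0.057, -0.004]
wrist_force: [-6.0, -3.1, 4.0]
width: 0.0516
gripper_force: 8.2
jaw [] fix [np.float64(329.32), np.float64(332.81)] rackL [np.float64(335.89)] panel/rackR [np.float64(378.76), np.float64(380.6), np.float64(385.8), np.float64(387.47), np.float64(389.89)]
```

```bash
python3 -m pendant '[{"translation":[0,0,0],"rotation":[0,0,0],"gripper":0.41},{"translation":[0,0,0],"rotation":[0,0,0],"gripper":0.41},{"translation":[0,0,0],"rotation":[0,0,0],"gripper":0.41},{"translation":[0,0,0],"rotation":[0,0,0],"gripper":0.41},{"translation":[0,0,0],"rotation":[0,0,0],"gripper":0.41}]'
python3 - <<'E'
from h import *
P=cloud(cap('top'));Q=cloud(cap('scene'))
def sel(P,x0,x1,y0,y1,z0,z1):return P[(P[...,0]>x0)&(P[...,0]<x1)&(P[...,1]>y0)&(P[...,1]<y1)&(P[...,2]>z0)&(P[...,2]<z1)]
p=sel(P,.55,.7,-.25,-.19,.07,.1);print('panel top',p.mean(0),np.polyfit(p[:,0],p[:,1],1),p.min(0),p.max(0))
b=sel(P,.645,.69,-.20,-.08,.042,.055);print('back',b.mean(0),np.polyfit(b[:,1],b[:,0],1))
l=sel(P,.57,.61,-.20,-.08,.034,.048);print('rail',l.mean(0),np.polyfit(l[:,1],l[:,0],1))
# inner (+y) face of panel from scene: tilt
f=sel(Q,.605,.64,-.24,-.19,.03,.075);print('face',len(f),np.polyfit(f[:,2],f[:,1],1) if len(f)>9 else'')
E
```

```text
time_s: 28.02
ee_pos: [0.5032, -0.0123, 0.0209]
ee_rot: [3.14, -0.057, -0.004]
wrist_force: [-4.6, -3.4, 4.8]
width: 0.0518
gripper_force: 8.3
panel top [ 0.62959294 -0.21567501  0.0850197 ] [-0.02907756 -0.19736799] [ 0.59884586 -0.22490525  0.07107363] [ 0.66586095 -0.20796638  0.09919897]
back [ 0.66108119 -0.14243687  0.04879083] [0.02792729 0.66505906]
rail [ 0.60169085 -0.14146107  0.04172687] [0.03115653 0.60609829]
face 0
```

```bash
python3 -c "
from h import *
s=state();print(s['gripper_force'],s['width']);print(r.sign_off())"
```

```text
8.321718972874805 0.0518021084056826
the job is handed in; nothing more can be done
None
```

I stood the panel at the rack's open end, pumped the jaw in by the trigger until it drew the panel up to the rack, and handed in at about 28 s still squeezing at roughly 10 N. No pass or fail came back, and whether the joint is shut and the panel upright comes only from depth readings and force, since I had used up my pictures.

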